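# Latch the tall cabinet on the barber's desk

## Robot

A 6-joint arm with a two-finger parallel gripper is mounted at the origin on a cart in front of the work surface, level with it; the furniture and walls round the work are solid. World frame = base frame: x ahead of the robot, y to its left, z up, the work surface at z = 0. Lengths are in m, angles in rad, forces in N, time in s.
With the tool pointing down it reaches from about 0.35 to 0.775 m from the base axis. Payload 5.5 kg.
Tool frame: the origin (TCP) lies at the very end of the fingers, on their centre line; the grasp point (between the pads) lies env.pinch_z behind it (env.pinch_z is the distance from the TCP to the grasp point, in m); z points along the fingers, y is the line along which they close (so a half turn about z gives the same grasp; the last joint's range is limited). The gripper opens to 85 mm and grips with 20 to 120 N. Pads are 22 mm wide; open, the fingers measure 114 mm over their backs; the gripper's body (76 mm by 85 mm) begins 54 mm behind the grasp point. The pads swing forward as they close: fully open they stand 13 mm farther back than shut.
Start: joints at [-1.388, 0.313, 0.046, 1.304, 0, 1.431], TCP at [0.182, -0.545, 0.231] pointing down, gripper open.
Joint ranges: [-2.76, 2.76], [-0.86, 1.69], [-1.03, 1.26], [-2.2, 2.34], [-1.47, 1.5], [-3.14, 3.14]. Speed limits (rad/s): [2.57, 2.57, 3.14, 3.14, 3.14, 3.14].

## Interface

Orientations are given as a unit quaternion [w, x, y, z].
In Python, from workcell import env, eyes gives the robot as it stands.
- The arm moves only by the shell command python3 -m jog 'ROWS' [FORCE]. ROWS is JSON, one flat list of numbers, 7 for each row, row after row: the shift along the world's x, y, z as a fraction of full scale, then the turn, a rotation vector about the world's x, y, z as a fraction of full scale, then the opening, from -1 (shut) to 1 (fully open), so that 0 is half open. A call has 1 to 12 rows; each row is the pose to reach, as a shift and turn from the pose commanded when the call began, turning the shorter way round; what a row does not reach only later rows make up. Full scale, the value 1, is 20 cm for a shift and pi rad for a turn. A row lasts 1/12 s, in which the tool goes at most 41.7 mm and 7.16 degrees, less where a joint would pass 70% of its speed; a pose out of reach is approached as far as the arm can. A call with a number of a shift or a turn outside -1 to 1 is refused whole. A call with a gripper value outside its range is refused whole. The fingers move at their own pace and stop on an object; FORCE is the grip in N (left out, the last holds). Time passes only in rows, so rows that repeat a pose let the fingers close. It gives the time, the measured TCP pose, the force, the opening and the grip force at its end, in the units of the state.
- env.get_state(): the state, without advancing time (a new reading comes with each control period).
- eyes.read_camera(name): name is "scene" or "top" or "wrist"; returns (picture, depth): 420x560x3 uint8, red, green, blue; 420x560 float32, m along the optical axis (not along the pixel's ray), 0 where there is no reading.
- eyes.calibration(name): a dict with "fx", "fy", "cx", "cy" (pixels), "k1" (the pictures are not rectified: a ray, as slopes to the right and down, at radius r is drawn at 1 + k1 r^2 times it, then the intrinsics apply), "R" (3x3) and "t" (3): a world point X has camera coordinates R X + t; the wrist camera has in their place "tool_from_camera" (4x4, takes a point from camera to tool coordinates, whose origin is the TCP and whose axes are the flange's). Camera axes: x right, y down, z forward; pixel columns grow to the right and rows downward; lengths in m; the calibration is good to about 2 mm. A picture is of the moment at which its call begins: read the wrist's pose just before it. calibration takes no time and is no camera call.
- env.hand_in(): hands the job in; it is judged then, once.
The state is a dict: "clock": time; "joint_pos": joint angles; "qvel": joint speeds; "tau": joint torques, N m; "tcp_pos": TCP position; "orientation": TCP orientation; "wrist_force": force on the tool from outside, world axes, zero at the start; "ft_torque": the same for the moment, N m; "finger_gap": finger opening in m; "grip_force": force on a finger pad.
Only numpy, scipy, OpenCV 4.12 (cv2) and the standard library are available. Lean on these libraries where they do the work, as an engineer would, in place of code of your own. Each camera call takes 0.05 s, during which the arm holds its last target. There are 200 camera calls.

## Task

Push the open door of the taller of the two small grey cabinets fully shut, so that its sprung latch rides over the strike and snaps in. Leave the lower cabinet's door standing open, and do not knock over the dropper bottle inside the tall one.

Things in the scene. Friction and masses are not known exactly. Their poses are not given: they have to be found in the camera images.
- tall_cabinet: the taller of two fixed grey sheet-steel cabinets, 160 wide x 110 deep x 190 mm high (the other is 125 mm high); either may be the left one. Origin on the desk under the middle of the front edge of its box; x points from the front to the back, y to the hinge side (left seen from the robot), z up. The shut door stands in front of the box, from x = -10 mm to 0.
- tall_door (a joint): hinge of the tall cabinet's door, rad: 0 = fully shut, grows as it swings open towards the robot (starts at 0.7 to 1.2). The leaf is 158 wide x 180 high x 10 mm thick, from 8 to 188 mm above the desk. The upright axis lies along the front's left edge seen from the robot; seen from above the door closes counter-clockwise. It turns easily and stays where it is left.
- tall_door_push (a point): good point to push, on the outer face of the tall door: 130 mm from the hinge, 29 mm in from the free edge, 160 mm above the desk, 28 mm below the leaf's top. Moves with the door. x is normal to the leaf, into it (the way to push); y runs to the hinge, z up. The face around is clear; a round steel pull, 20 mm wide and 20 mm proud, sits 53 mm above the desk near the free edge.
- tall_door_hinge (a point): point at the hinged edge of the tall door, in the plane of its outer face, 160 mm above the desk (as tall_door_push). The true hinge axis is upright and lies 5 mm behind it, in the middle of the leaf's thickness. Axes as for tall_door_push.
- tall_latch (a joint): sprung bevelled steel bolt inside the tall door's free edge, m: 0 = fully out, up to 0.011 pressed in. It meets the strike on the cabinet's right wall when the door is about 0.14 rad from shut, is pressed in about 6 mm, and snaps out behind the strike in the last 0.015 rad, then holds the door with 2 mm of play. Riding over takes about 5 N at the push point.
- low_door (a joint): hinge of the lower cabinet's door, rad: 0 = shut, starts at 0.8 to 1.2; to be left open. This cabinet is 160 wide x 110 deep x 125 mm high, otherwise like the tall one, and stands to its left or right.
- oil_bottle: small loose dropper bottle, 33 x 34 x 102 mm, standing on the floor of the tall cabinet (12 mm above the desk) well behind the door; origin under its middle, z up.

How it is judged:
By the outcome, as a careful person would: the job done as asked, in the order asked, and still so for the second after the job is handed in, with the robot touching nothing.
It also fails if it takes over 29 s, if anything falls off the work surface, if the arm or the gripper's body presses on something with over 40 N, if the wrist force passes 120 N, or if a joint passes its speed limit or range.

## Working session

There is one attempt and no reset: what is moved stays moved. The work goes in short steps, Python scripts to look and compute and a shell command to move; the robot and the scene stay as the last step left them, time stands still between calls to the robot, and variables do not carry over. Pictures are saved under pics/ and viewed, at most 10 in all, crops included, and the job is handed in when it is done.

```bash
mkdir -p pics; ls; cat > h.py <<'E'
import numpy as np, cv2
from workcell import env, eyes
def cloud(name):
    s=env.get_state(); im,d=eyes.read_camera(name); c=eyes.calibration(name)
    K=np.array([[c['fx'],0,c['cx']],[0,c['fy'],c['cy']],[0,0,1]],float)
    v,u=np.mgrid[0:d.shape[0],0:d.shape[1]]
    p=np.stack([u.ravel(),v.ravel()],1).astype(np.float64)[:,None]
    n=cv2.undistortPoints(p,K,np.array([c['k1'],0,0,0.]))[:,0]
    z=d.ravel()[:,None]; P=np.hstack([n*z,z])
    R,t=np.array(c['R']),np.array(c['t'])
    W=(P-t)@R
    W[z[:,0]==0]=np.nan
    return im,W.reshape(*d.shape,3)
E
python3 - <<'E'
from h import *
for n in("scene","top"):
    im,W=cloud(n); cv2.imwrite(f"pics/{n}0.png",im[:,:,::-1]); np.save(f"{n}0.npy",W)
print(env.get_state(),env.pinch_z)
E
```

```text
pics
{'clock': 0.1, 'joint_pos': array([-1.38758269e+00,  3.13933363e-01,  4.50889331e-02,  1.30363545e+00,
       -8.68948108e-06,  1.43118545e+00]), 'qvel': array([ 0.00327021, -0.00145867,  0.00153331, -0.00035022, -0.00070751,
        0.00034783]), 'tau': array([ 1.67001530e-03, -4.81726134e+01,  2.99244261e+01,  1.27586012e-02,
       -1.89406524e-04,  8.13598660e-06]), 'tcp_pos': array([ 0.18231217, -0.54483382,  0.23049199]), 'orientation': array([-8.41483675e-04,  9.87000951e-01,  1.60712211e-01, -2.26941860e-05]), 'wrist_force': array([-0.475145  , -0.35691101, -0.09960273]), 'ft_torque': array([ 0.02274686, -0.00318546,  0.02602619]), 'grip_force': 0.0, 'finger_gap': 0.0855377846924595} 0.0187
```

View pics/scene0.png

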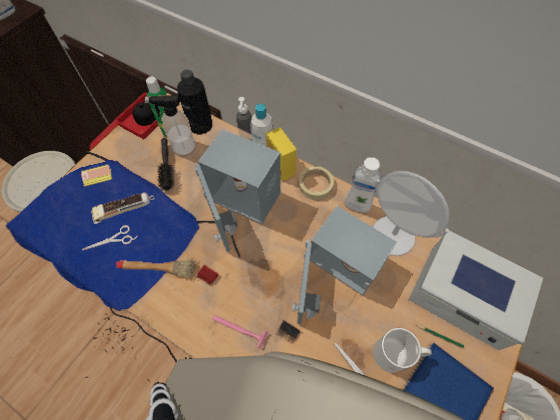

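View pics/top0.png

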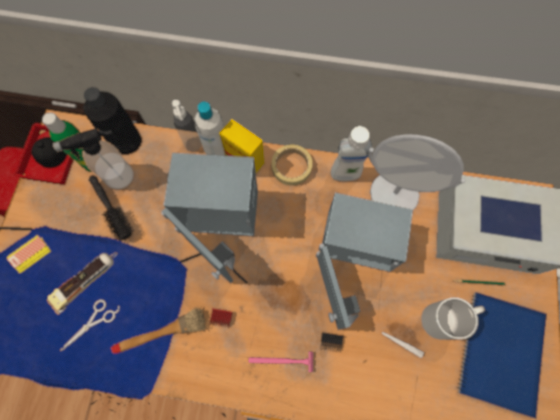

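The left cabinet (top view about 165–257, 155–233) has its door running from (168,212) to (232,272). The right cabinet is at (325–410, 195–270), with its door from (322,250) to (348,325). Next I'll measure the heights.

```bash
python3 - <<'E'
from h import *
W=np.load("top0.npy")
for nm,b in(("L",(150,140,275,290)),("R",(305,185,420,335))):
    S=W[b[1]:b[3],b[0]:b[2]].reshape(-1,3); S=S[np.isfinite(S[:,0])]
    hst=np.histogram(S[:,2],bins=np.arange(0,.22,.01)); print(nm,hst[0])
    top=np.nanmax(S[:,2])
    for ht in(.19,.125):
        T=S[abs(S[:,2]-ht)<.006].astype(np.float32)
        if len(T)>800:
            r=cv2.minAreaRect(T[:,:2]); 
            print(nm,ht,len(T),T.mean(0))
# doors: vertical points between .03 and top
for n in("top","scene"):
    W=np.load(n+"0.npy")
    for z0,z1 in((.183,.194),(.118,.129),(.135,.18)):
        m=((W[...,2]>z0)&(W[...,2]<z1)&(W[...,0]<.8)).astype(np.uint8)
        k,l,s,c=cv2.connectedComponentsWithStats(m)
        for i in range(1,k):
            if s[i,4]>60:
                T=W[l==i]; r=cv2.minAreaRect(T[:,:2].astype(np.float32))
                print(n,z0,s[i],np.round(cv2.boxPoints(r),3).tolist())
E
```

```text
L [4757 1976  190  146  151  176  168  154  164  130  248  455  203   67
   47   47   68   83 2363 2594    0]Traceback (most recent call last):
  File "<stdin>", line 10, in <module>
cv2.error: OpenCV(4.12.0) /io/opencv/modules/imgproc/src/convhull.cpp:143: error: (-215:Assertion failed) total >= 0 && (depth == CV_32F || depth == CV_32S) in function 'convexHull'
```

```bash
python3 - <<'E'
from h import *
for n in("top","scene"):
    W=np.load(n+"0.npy")
    for z0,z1 in((.180,.197),(.118,.130),(.03,.175)):
        m=((W[...,2]>z0)&(W[...,2]<z1)&(W[...,0]<.85)&(abs(W[...,1])<.4)).astype(np.uint8)
        k,l,s,c=cv2.connectedComponentsWithStats(m)
        for i in range(1,k):
            if s[i,4]>150:
                T=np.ascontiguousarray(W[l==i][:,:2]).astype(np.float32); r=cv2.minAreaRect(T)
                print(n,z0,s[i],np.round(cv2.boxPoints(r),3).tolist(),W[l==i][:,2].mean().round(3))
E
```

```text
top 0.18 [349 126  20  21 197] [[0.7630000114440918, 0.02500000037252903], [0.7789999842643738, -0.007000000216066837], [0.8119999766349792, 0.009999999776482582], [0.7960000038146973, 0.041999999433755875]] 0.192
top 0.18 [376 142  88  35 524] [[0.7319999933242798, -0.1850000023841858], [0.7409999966621399, -0.18700000643730164], [0.7789999842643738, -0.02199999988079071], [0.7710000276565552, -0.019999999552965164]] 0.188
top 0.18 [ 162  152   92  117 4957] [[0.4749999940395355, 0.3540000021457672], [0.49000000953674316, 0.19300000369548798], [0.7099999785423279, 0.21400000154972076], [0.6949999928474426, 0.37400001287460327]] 0.19
top 0.118 [196 117  67  38 817] [[0.7440000176429749, 0.2240000069141388], [0.8019999861717224, 0.2070000022649765], [0.8399999737739563, 0.3440000116825104], [0.7820000052452087, 0.3610000014305115]] 0.121
top 0.118 [369 159  80  32 279] [[0.7250000238418579, -0.18299999833106995], [0.7369999885559082, -0.1850000023841858], [0.7720000147819519, -0.017999999225139618], [0.7609999775886536, -0.014999999664723873]] 0.124
top 0.118 [ 325  192   88   71 4254
[... 3557 characters left out ...]
[0.6299999952316284, 0.06199999898672104]] 0.109
scene 0.03 [202 187  35  62 531] [[0.4690000116825104, 0.24500000476837158], [0.5149999856948853, 0.2070000022649765], [0.6190000176429749, 0.33399999141693115], [0.5730000138282776, 0.3720000088214874]] 0.104
scene 0.03 [ 292  206  105  116 4151] [[0.41600000858306885, -0.09200000017881393], [0.6759999990463257, -0.11900000274181366], [0.6930000185966492, 0.04800000041723251], [0.43299999833106995, 0.07500000298023224]] 0.117
scene 0.03 [ 376  328   55   44 1015] [[0.42800000309944153, -0.2329999953508377], [0.5080000162124634, -0.2809999883174896], [0.5479999780654907, -0.21400000154972076], [0.46799999475479126, -0.16599999368190765]] 0.071
```

```bash
python3 - <<'E'
from h import *
for n in("top","scene"):
    W=np.load(n+"0.npy").reshape(-1,3)
    W=W[(W[:,2]>.180)&(W[:,2]<.197)&(W[:,0]<.73)&(W[:,1]>.15)&(W[:,1]<.4)]
    B=W[W[:,0]>.61][:,:2].astype(np.float32)
    D=W[(W[:,0]<.57)][:,:2].astype(np.float32)
    r=cv2.minAreaRect(B);print("box>.61",np.round(cv2.boxPoints(r),4).tolist())
    for q in (D,):
        r=cv2.minAreaRect(q);print("door",len(q),np.round(cv2.boxPoints(r),4).tolist(), q.min(0))
        print(cv2.fitLine(q,cv2.DIST_HUBER,0,.01,.01).ravel())
E
```

```text
box>.61 [[0.595300018787384, 0.3644999861717224], [0.6101999878883362, 0.20440000295639038], [0.7098000049591064, 0.21359999477863312], [0.6949999928474426, 0.37369999289512634]]
door 411 [[0.48410001397132874, 0.23499999940395355], [0.49219998717308044, 0.22920000553131104], [0.5763999819755554, 0.34790000319480896], [0.5681999921798706, 0.35370001196861267]] [0.4857283  0.22957973]
[0.573129   0.81946516 0.52786255 0.28819153]
box>.61 [[0.5968999862670898, 0.3652999997138977], [0.6108999848365784, 0.20499999821186066], [0.7074999809265137, 0.2134999930858612], [0.6934999823570251, 0.37369999289512634]]
door 265 [[0.4821999967098236, 0.23430000245571136], [0.49050000309944153, 0.22859999537467957], [0.5752000212669373, 0.35120001435279846], [0.5669000148773193, 0.35690000653266907]] [0.48306358 0.23006776]
[0.5663351  0.82417506 0.5252958  0.28805783]
```

Left is the tall cabinet. Its yaw is about 5.3°, the hinge axis is at about (0.580, 0.362), and the door is about 0.70 rad open. I'll close the fingers, turn the tool and carry it high to the outside of the door.

```bash
python3 -m jog '[1,1,0.1,0,0,0.235,-1, 1,1,0.1,0,0,0.235,-1, 1,1,0.1,0,0,0.235,-1, 1,1,0.1,0,0,0.235,-1, 1,1,0.1,0,0,0.235,-1, 1,1,0.1,0,0,0.235,-1, 1,1,0.1,0,0,0.235,-1, 1,1,0.1,0,0,0.235,-1, 1,1,0.1,0,0,0.235,-1]'
python3 -m jog '[0.2,1,0,0,0,0.235,-1, 0.2,1,0,0,0,0.235,-1, 0.2,1,0,0,0,0.235,-1, 0.2,1,0,0,0,0.235,-1, 0.2,1,0,0,0,0.235,-1, 0.2,1,0,0,0,0.235,-1, 0.2,1,0,0,0,0.235,-1, 0.2,1,0,0,0,0.235,-1]'
python3 -m jog '[0,1,0,0,0,0.236,-1, 0,1,0,0,0,0.236,-1, 0,1,0,0,0,0.236,-1, 0,1,0,0,0,0.236,-1, 0,1,0,0,0,0.236,-1, 0,1,0,0,0,0.236,-1, 0,1,0,0,0,0.236,-1, 0,1,0,0,0,0.236,-1]'
python3 -m jog '[0,1,0,0,0,0,-1, 0,1,0,0,0,0,-1, 0,1,0,0,0,0,-1, 0,1,0,0,0,0,-1, 0,1,0,0,0,0,-1, 0,1,0,0,0,0,-1, 0,1,0,0,0,0,-1, 0,1,0,0,0,0,-1]'
```

```text
clock: 0.85
tcp_pos: [0.3835, -0.3438, 0.2512]
orientation: [-0.0, 0.862, 0.508, -0.0]
wrist_force: [0.4, -0.7, 0.5]
finger_gap: -0.0001
grip_force: 0.0
clock: 1.52
tcp_pos: [0.4222, -0.1462, 0.2512]
orientation: [0.0, 0.623, 0.782, -0.0]
wrist_force: [-0.1, 0.3, 0.3]
finger_gap: -0.0
grip_force: 0.0
clock: 2.18
tcp_pos: [0.4228, 0.0534, 0.2511]
orientation: [-0.0, 0.299, 0.954, -0.0]
wrist_force: [-0.3, -0.1, -0.4]
finger_gap: 0.0001
grip_force: 0.0
clock: 2.85
tcp_pos: [0.4231, 0.253, 0.2509]
orientation: [-0.0, 0.298, 0.954, -0.001]
wrist_force: [-0.1, -0.4, 0.2]
finger_gap: -0.0001
grip_force: 0.0
```

```bash
python3 -m jog '[0.15,0.17,0,0,0,0,-1, 0.15,0.17,0,0,0,0,-1, 0.15,0.17,-0.55,0,0,0,-1, 0.15,0.17,-0.55,0,0,0,-1, 0.15,0.17,-0.55,0,0,0,-1, 0.15,0.17,-0.55,0,0,0,-1, 0.15,0.17,-0.55,0,0,0,-1]'
python3 - <<'E'
from h import *
im,W=cloud("scene"); cv2.imwrite("pics/s1.png",im[:,:,::-1])
p=env.get_state()["tcp_pos"][:2]
H=np.array([.5797,.3621])
for th in (.75,.7,.65,.6,.5,.4,.3,.2,.1,.05,0,-.05):
    a=np.radians(5.3)-th; n=np.array([np.cos(a),np.sin(a)]); u=np.array([n[1],-n[0]])
    T=H+.13*u-.0165*n; print(th,T.round(4),((T-p)/.2).round(3),"turn from .7",round((.7-th)/np.pi,3))
E
```

```text
clock: 3.43
tcp_pos: [0.452, 0.2863, 0.1406]
orientation: [-0.001, 0.298, 0.955, -0.001]
wrist_force: [0.6, -0.3, -0.3]
finger_gap: 0.0002
grip_force: 0.0
0.75 [0.4872 0.2693] [ 0.169 -0.09 ] turn from .7 -0.016
0.7 [0.4919 0.2648] [ 0.193 -0.112] turn from .7 0.0
0.65 [0.4969 0.2605] [ 0.217 -0.134] turn from .7 0.016
0.6 [0.5021 0.2565] [ 0.243 -0.154] turn from .7 0.032
0.5 [0.513  0.2493] [ 0.298 -0.19 ] turn from .7 0.064
0.4 [0.5246 0.2432] [ 0.356 -0.22 ] turn from .7 0.095
0.3 [0.5368 0.2383] [ 0.417 -0.245] turn from .7 0.127
0.2 [0.5493 0.2346] [ 0.48  -0.263] turn from .7 0.159
0.1 [0.5622 0.2322] [ 0.544 -0.275] turn from .7 0.191
0.05 [0.5687 0.2315] [ 0.577 -0.279] turn from .7 0.207
0 [0.5753 0.2311] [ 0.609 -0.281] turn from .7 0.223
-0.05 [0.5818 0.2311] [ 0.642 -0.281] turn from .7 0.239
```

View pics/s1.png

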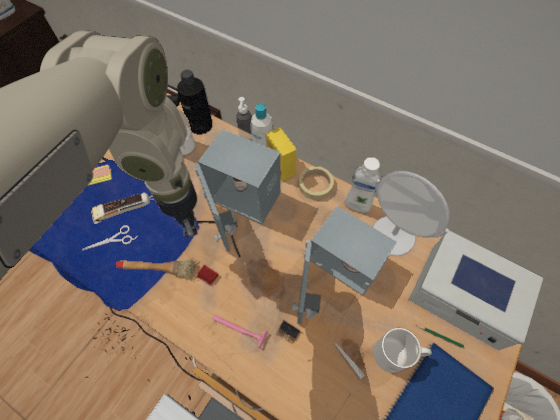

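The shut fingers, near (190,232), stand clear of the tall door's outer face, and both doors are unmoved. I'll push along the arc now.

```bash
python3 -m jog '[0.1,-0.05,0,0,0,0,-1, 0.17,-0.09,0,0,0,0,-1, 0.193,-0.112,0,0,0,0,-1, 0.217,-0.134,0,0,0,0.016,-1, 0.243,-0.154,0,0,0,0.032,-1, 0.27,-0.172,0,0,0,0.048,-1, 0.298,-0.19,0,0,0,0.064,-1, 0.327,-0.205,0,0,0,0.08,-1, 0.356,-0.22,0,0,0,0.095,-1, 0.386,-0.233,0,0,0,0.111,-1, 0.417,-0.245,0,0,0,0.127,-1, 0.417,-0.245,0,0,0,0.127,-1]'
python3 - <<'E'
from h import *
im,W=cloud("scene"); cv2.imwrite("pics/s2.png",cv2.resize(im[100:300,150:400,::-1],None,fx=2,fy=2)) 
E
```

```text
clock: 4.48
tcp_pos: [0.5377, 0.2391, 0.1428]
orientation: [0.001, 0.101, 0.995, 0.001]
wrist_force: [0.2, 0.4, -0.3]
finger_gap: 0.0002
grip_force: 0.0
```

View pics/s2.png

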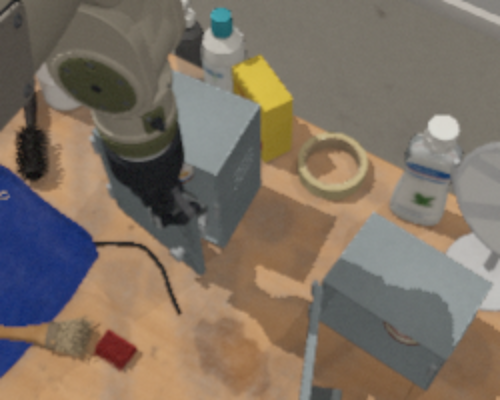

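The door follows the fingers and is now about 0.3 rad open, with its free edge at about (200,270) in the crop. I'll continue slowly over the strike.

```bash
python3 -m jog '[0.03,-0.009,0,0,0,0.016,-1, 0.063,-0.018,0,0,0,0.032,-1, 0.095,-0.024,0,0,0,0.048,-1, 0.127,-0.03,0,0,0,0.064,-1, 0.143,-0.032,0,0,0,0.072,-1, 0.16,-0.034,0,0,0,0.08,-1, 0.176,-0.035,0,0,0,0.088,-1, 0.192,-0.036,0,0,0,0.096,-1, 0.192,-0.036,0,0,0,0.096,-1]'

```

```text
clock: 5.28
tcp_pos: [0.5724, 0.2323, 0.1416]
orientation: [-0.002, -0.049, 0.999, 0.0]
wrist_force: [-5.3, -0.4, 1.2]
finger_gap: -0.0
grip_force: 0.0
```

```bash
for i in 1; do python3 -m jog '[0.01,0,0,0,0,0,-1, 0.02,0,0,0,0,0,-1, 0.02,0,0,0,0,0,-1]'; done
```

```text
clock: 5.53
tcp_pos: [0.5722, 0.2321, 0.1413]
orientation: [-0.005, -0.049, 0.999, -0.0]
wrist_force: [-15.3, -1.3, 7.4]
finger_gap: -0.0002
grip_force: 0.0
```

```bash
python3 -m jog '[0.01,0,0,0,0,0,-1, 0.02,0,0,0,0,0,-1, 0.02,0,0,0,0,0,-1]'
```

```text
clock: 5.78
tcp_pos: [0.572, 0.2317, 0.1403]
orientation: [-0.009, -0.05, 0.999, -0.001]
wrist_force: [-24.6, -3.0, 8.5]
finger_gap: 0.0001
grip_force: 0.0
```

The force rises against a hard stop, which should be the shut door. I'll back off, lift clear and check.

```bash
python3 -m jog '[-0.1,0,0,0,0,0,-1, -0.3,0,0,0,0,0,-1, -0.5,0,0,0,0,0,-1, -0.7,0,0,0,0,0,-1, -0.7,-0.3,0.3,0,0,0,-1, -0.7,-0.8,0.5,0,0,0,-1,-0.7,-1,0.5,0,0,0,-1,-0.7,-1,0.5,0,0,0,-1,-0.7,-1,0.5,0,0,0,-1,-0.7,-1,0.5,0,0,0,-1]'
python3 - <<'E'
from h import *
ims=[]
for n in("top","scene"):
    im,W=cloud(n); ims.append(im)
    S=W.reshape(-1,3); S=S[(S[:,2]>.178)&(S[:,2]<.197)&(S[:,0]<.73)&(S[:,0]>.45)&(S[:,1]>.18)&(S[:,1]<.4)]
    ex=np.array([.9957,.0925]);ey=np.array([-.0925,.9957])
    q=(S[:,:2]-[.592,.2834]); x=q@ex;y=q@ey
    for a in np.arange(-.08,.08,.02):
        m=(y>a)&(y<a+.02)
        if m.sum()>5: print(n,round(a,2),m.sum(),np.percentile(x[m],[0,1,3]).round(4))
cv2.imwrite("pics/s3.png",np.vstack([cv2.resize(i,None,fx=2,fy=2)[:,:,::-1] for i in (ims[0][150:290,120:400],ims[1][120:260,160:440])]))
E
```

```text
clock: 6.62
tcp_pos: [0.4426, 0.0292, 0.2442]
orientation: [0.002, -0.048, 0.999, -0.001]
wrist_force: [1.0, 1.0, -0.4]
finger_gap: -0.0001
grip_force: 0.0
top -0.08 648 [-0.0114 -0.0101 -0.009 ]
top -0.06 627 [-0.0107 -0.0103 -0.0091]
top -0.04 628 [-0.0106 -0.0102 -0.0095]
top -0.02 636 [-0.0108 -0.0102 -0.0097]
top 0.0 630 [-0.0108 -0.0102 -0.0095]
top 0.02 626 [-0.0109 -0.0102 -0.0095]
top 0.04 628 [-0.0107 -0.01   -0.0092]
top 0.06 596 [-0.0106 -0.0098 -0.0091]
```

View pics/s3.png

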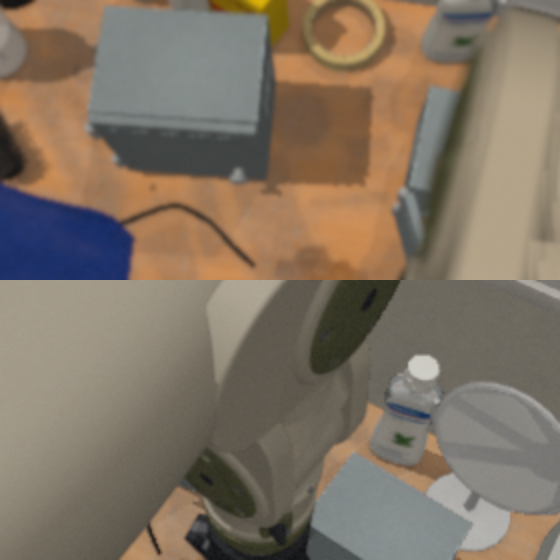

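The door's outer face lies 10 mm in front of the box, parallel to it within about 0.5 mm, so it is shut and latched. The low door still stands open, at (405,215) in the top view, and the arm is clear.

```bash
python3 -c "
from workcell import env
print(env.hand_in())"
```

```text
the job is handed in; nothing more can be done
None
```

The tall (left) cabinet's door is shut flush, its latch taken as snapped in from the flush fit; the low door still stands open, the bottle couldn't be seen behind the shut door, and I handed the job in at 6.7 s of the 29 s limit.

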